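# Index the lens blocker's arm over the bare lens

### The job

One lens of the pair already has its orange block; the other is still bare. Hook a fingertip under the pull ring, lift the spring index pin out of the middle hole, swing the blocker's arm one hole over to the bare lens and let the pin drop fully home in that hole, then move clear. Do not pinch or wrench the ring, do not swing the arm over the finished lens or on to a further hole, and leave the lenses, pot and bottle where they stand.

Things in the scene. Friction and masses are not known exactly. Their poses are not given: they have to be found in the camera images.
- blocker: the lens blocker, a white bench machine fixed to the table: base 290 (x) by 310 (y) mm, 28 mm high, with a lens rest at each side of its front. Origin at the centre of its underside. Its -x side is the front and faces the operator (robot); its +y side is on the operator's left
- middle_hole (a point): mouth of the middle hole of the steel index plate (an arched band 38 mm wide, top 118 mm above the table). Five holes lie on an arc of 105 mm radius about the pivot, 26 degrees (0.454 rad) apart: this one straight in front of the pivot, two more to each side. In a hole next to the middle the arm's end stands over the lens rest on that side; in the outermost holes the arm stands clear of the lenses
- pivot (a point): top of the arm's vertical pivot (the arm's hub, 48 mm across), 144 mm above the table, 90 mm behind (+x of) the blocker's origin
- ring (a point): centre of the pull ring on top of the index pin: upright red steel ring, 52 mm outside and 42 mm inside, wire 5 mm thick, rigid with the pin, on the arm 105 mm from the pivot, 177 mm above the table when the pin is home. Its plane is square to the arm: a fingertip tilted about 45 degrees, pointing down and towards the pivot, passes through it from the front.
- ring_top (a point): highest point of the pull ring's inner edge, 21 mm above its centre (the ring rises with the pin and swings with the arm): a fingertip put through the ring lifts here. Below the ring are only the pin's neck and its sleeve (24 mm across, top 148 mm above the table)
- index_pin (a joint): lift of the index pin in its vertical sleeve, m: 0 = fully home in a hole, 0.010 = its rounded nose just clears the plate, 0.020 = upper stop. A spring (5.5 N at 0, 11.5 N at the stop) pushes it down; let go between holes it rides on the plate and snaps into the next hole
- swing_arm (a joint): angle of the aluminium swing arm about the pivot, rad, counter-clockwise from above; 0 = middle hole (start), +0.454 = next hole on the blocker's -y side, -0.454 = next hole on its +y side; stops at +-0.96. Light friction: it stays where it is left; 0.007 rad of play when pinned. Arm 32 mm wide, top 134 mm above the table, reaching 226 mm forward of the pivot
- chuck (a point): underside of the orange block held in the chuck under the arm's outer end, 205 mm from the pivot, 87 mm above the table; the black cap on top of that end reaches 144 mm above the table
- bare_lens (a point): centre of the bare lens: clear round disc of 66 mm diameter, 8 mm thick, loose on one of the two lens rests (left or right changes), its underside 55 mm above the table
- done_lens (a point): centre of the finished lens: the same disc on the other rest, with an orange block, 24 mm across and 9 mm high, stuck on its top
- pot (a point): centre of the loose clear pot of orange blocks, 76 mm across, 50 mm high, standing to one side of the blocker
- cleaner_mid (a point): centre of the loose cleaner bottle, 44 mm across, 125 mm high, standing to the other side

How it is judged:
By the outcome, as a careful person would: the job done as asked, in the order asked, and still so for the second after the job is handed in, with the robot touching nothing.
It also fails if it takes over 42 s, if anything falls off the work surface, if the arm or the gripper's body presses on something with over 40 N, if the wrist force passes 120 N, or if a joint passes its speed limit or range.

### The arm

A 7-joint arm with a two-finger parallel gripper is mounted at the origin on the work surface. World frame = base frame: x ahead of the robot, y to its left, z up, the work surface at z = 0. Lengths are in m, angles in rad, forces in N, time in s.
With the tool pointing down it reaches from about 0.425 to 0.875 m from the base axis. Payload 8.4 kg.
Tool frame: the origin (TCP) lies at the very end of the fingers, on their centre line; the grasp point (between the pads) lies 19 mm behind it; z points along the fingers, y is the direction in which the jaws open and shut (so a half turn about z gives the same grasp; the last joint's range is limited). The gripper opens to 85 mm and grips with 20 to 120 N. Pads are 22 mm wide; open, the fingers measure 114 mm over their backs; the gripper's body (76 mm by 85 mm) begins 54 mm behind the grasp point. The pads swing forward as they close: fully open they stand 13 mm farther back than shut.
Start: joints at [1.154, 0.333, 0.04, 1.465, -0.013, 1.343, -0.059], TCP at [0.203, -0.617, 0.231] pointing down, gripper open.
Joint ranges: [-2.58, 2.58], [-0.38, 2.09], [-1.3, 1.39], [0.25, 2.4], [-1.5, 4.64], [0.08, 2.09], [-2.65, 2.65]. Speed limits (rad/s): [2.22, 2.22, 2.79, 2.79, 3.14, 3.14, 3.14].

### API

Orientations are given as [roll, pitch, yaw] about the fixed x, y, z axes, in that order (R = Rz(yaw) Ry(pitch) Rx(roll)).
In Python, from cell import telemetry, get_image, manip gives the robot as it stands.
- The arm moves only by the tool send_rows, never from a script. Its argument "steps" is one flat list of numbers, 7 for each row, row after row: the shift along the tool's x, y, z in cm, then the turn, a rotation vector about the tool's x, y, z in rad, then the closure in counts, from 0 (fully open) to 255 (shut). A call has 1 to 8 rows; each row shifts and turns the commanded pose from where the row before left it, along the tool's axes as they then stand; what a row does not reach is not made up. A row lasts 1/8 s, in which the tool goes at most 62.5 mm and 10.7 degrees, less where a joint would pass 70% of its speed; a pose out of reach is approached as far as the arm can. A call is refused whole if a number of a shift passes 6.25 or a number of a turn 0.188, either way. A call with a gripper value outside its range is refused whole. The fingers move at their own pace and stop on an object; "force" is the grip in N (left out, the last holds). Time passes only in rows, so rows that do not move let the fingers close. It gives the time, the measured TCP pose, the force and the opening at its end, in the units of the state.
- telemetry.observe(): the state, without advancing time (a new reading comes with each control period).
- get_image(name): name is "side" or "top"; returns a dict with "pixels" (400x640x3 uint8, red, green, blue), "z_map" (400x640 float32, m along the optical axis (not along the pixel's ray), 0 where there is no reading), "mtx" (3x3 intrinsics, pixels), "cam_to_world" (4x4, takes a point from camera to world coordinates). Camera axes: x right, y down, z forward; pixel columns grow to the right and rows downward; lengths in m; the calibration is good to about 2 mm. A picture is of the moment at which its call begins.
- manip.sign_off(): hands the job in, once; it reports no verdict.
The state is a dict: "clock": time; "joint_pos": joint angles; "qd": joint speeds; "joint_torque": joint torques, N m; "position": TCP position; "eef_rot": TCP orientation; "ft_force": force on the tool from outside, world axes, zero at the start; "ft_torque": the same for the moment, N m; "grip_width": finger opening in m.
Only numpy, scipy, OpenCV 4.12 (cv2) and the standard library are available. Lean on these libraries where they do the work, as an engineer would, in place of code of your own. Each camera call takes 0.05 s, during which the arm holds its last target.

## Working session

There is one attempt and no reset: what is moved stays moved. The work goes in short steps, Python scripts to look and compute and a tool call to move; the robot and the scene stay as the last step left them, time stands still between calls to the robot, and variables do not carry over. Pictures are saved under pics/ and viewed, and the job is handed in when it is done.

Besides the shell and the picture viewer there is one more tool, called after ">>>" as a command line: name --argument value ..., lists and objects as JSON in quotes. send_rows: Moves the arm, as the interface text tells. Its arguments: {"type":"object","properties":{"steps":{"type":"array","items":{"type":"number"}},"force":{"type":"number"}},"required":["steps"]}

```bash
ls; mkdir -p pics
python3 - <<'E'
from cell import telemetry,get_image,manip
import cv2,numpy as np
for n in("side","top"):
    d=get_image(n); cv2.imwrite(f"pics/{n}0.png",d["pixels"][:,:,::-1]); np.savez(f"{n}0.npz",**d); print(n,d["mtx"].tolist(),np.round(d["cam_to_world"],3).tolist())
print(telemetry.observe())
E
```

```text
pics
side [[475.173541789981, 0.0, 327.4445649659239], [0.0, 475.173541789981, 184.77389584898316], [0.0, 0.0, 1.0]] [[-0.861, -0.323, 0.393, 0.138], [-0.509, 0.544, -0.667, 0.843], [0.001, -0.774, -0.633, 0.884], [0.0, 0.0, 0.0, 1.0]]
top [[379.81433884066143, 0.0, 315.5074007931525], [0.0, 379.81433884066143, 205.6922705209433], [0.0, 0.0, 1.0]] [[-0.002, -0.979, 0.202, 0.387], [-1.0, 0.002, -0.0, 0.043], [-0.0, -0.202, -0.979, 1.121], [0.0, 0.0, 0.0, 1.0]]
{'clock': 0.1, 'joint_pos': array([ 1.15377607,  0.33382823,  0.03986723,  1.46615336, -0.0133972 ,
        1.34331718, -0.0585188 ]), 'qd': array([ 3.62099184e-04, -1.34997767e-03, -9.00121946e-05, -2.20212682e-03,
        3.39550772e-04,  6.07295281e-04,  5.50315693e-04]), 'joint_torque': array([ 4.03541097e-03, -6.60014176e+01,  1.37013573e+00, -4.06470251e+01,
        1.70129305e-02,  8.96844431e-03, -8.57284931e-05]), 'position': array([ 0.20297572, -0.61706929,  0.23053232]), 'eef_rot': array([-3.14015560e+00,  9.64408878e-05,  3.17792681e-01]), 'ft_force': array([-0.03178096, -0.27155676,  0.29656253]), 'ft_torque': array([-0.00740879, -0.02184158, -0.04815464]), 'grip_width': 0.08571015711606633}
```

View pics/side0.png

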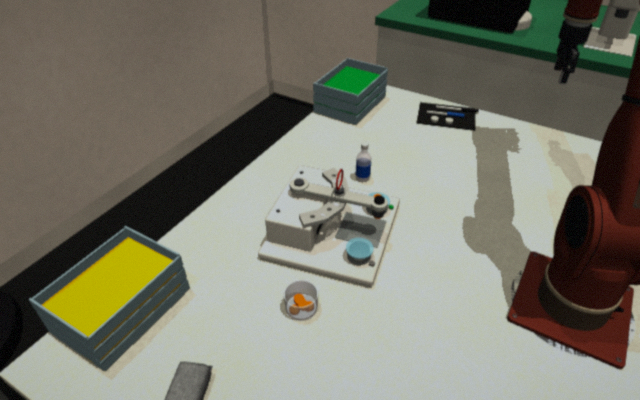

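View pics/top0.png

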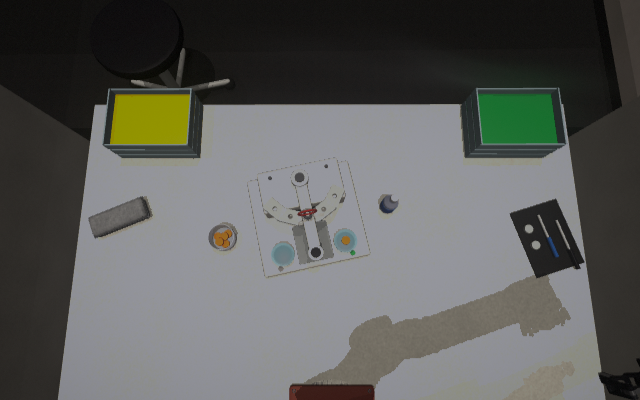

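Run:
```python
import cv2
a=cv2.imread("pics/top0.png")[145:285,230:410]; cv2.imwrite("pics/topc.png",cv2.resize(a,None,fx=4.4,fy=4.2,interpolation=cv2.INTER_CUBIC))
a=cv2.imread("pics/side0.png")[140:290,250:410]; cv2.imwrite("pics/sidec.png",cv2.resize(a,None,fx=4,fy=4,interpolation=cv2.INTER_CUBIC))
```

```text
(no output)
```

View pics/topc.png

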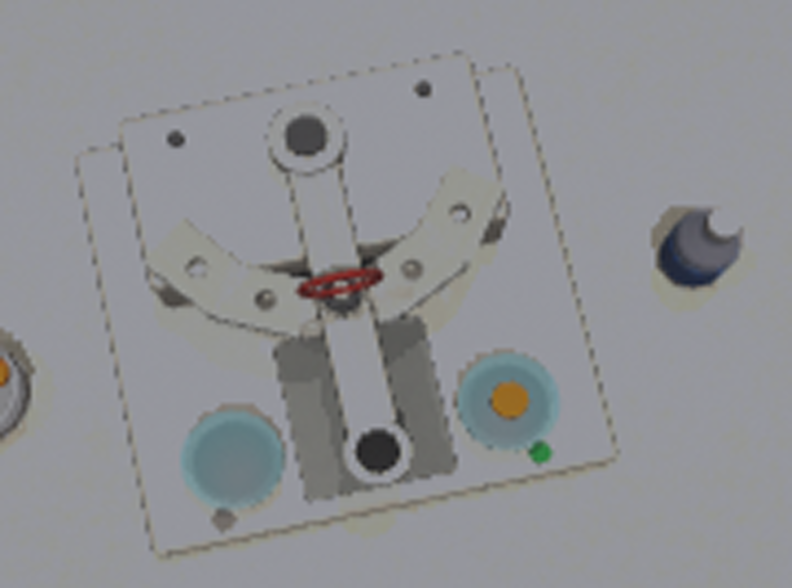

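View pics/sidec.png

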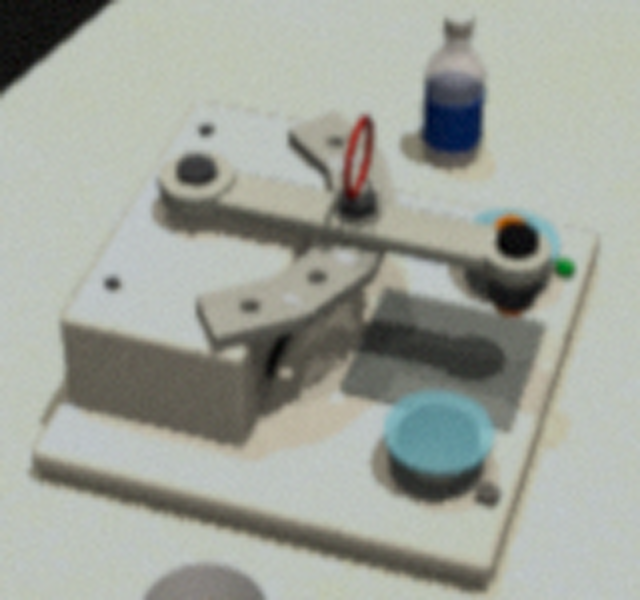

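```bash
cat > h.py <<'E'
import numpy as np
from scipy.spatial.transform import Rotation as R
def ray(d,u,v):
    M=d["cam_to_world"];K=d["mtx"]
    r=M[:3,:3]@np.array([(u-K[0,2])/K[0,0],(v-K[1,2])/K[1,1],1]); return M[:3,3],r
def atz(d,u,v,z):
    o,r=ray(d,u,v); return o+r*(z-o[2])/r[2]
def tri(a,b):
    A=np.zeros((3,3));c=np.zeros(3)
    for o,r in(a,b):
        r=r/np.linalg.norm(r);P=np.eye(3)-np.outer(r,r);A+=P;c+=P@o
    return np.linalg.solve(A,c)
E
python3 - <<'E'
from h import *
np.set_printoptions(precision=4,suppress=True)
t=dict(np.load("top0.npz"));s=dict(np.load("side0.npz"))
T=lambda x,y:(230+(x+.5)/4.4-.5,145+(y+.5)/4.2-.5); S=lambda x,y:(250+(x+.5)/4-.5,140+(y+.5)/4-.5)
p=atz(t,*T(306,136),.144);c=atz(t,*T(378,450),.144)
print("piv",p,"cap",c,np.linalg.norm(p-c),"side piv",atz(s,*S(196,168),.144),"cap",atz(s,*S(518,240),.144))
print("ring",atz(t,*T(341,283),.177),atz(s,*S(359,157),.177),tri(ray(t,*T(341,283)),ray(s,*S(359,157))))
print("ringtop outer",atz(s,*S(364,118),.203))
for n,x,y,z in(("bare",233,457,.063),("done",509,400,.072),("h+1",265,299,.118),("h+2",197,266,.118),("h-1",412,269,.118),("h-2",460,212,.118)):
    q=atz(t,*T(x,y),z);print(n,q,np.linalg.norm((q-p)[:2]))
a=(c-p);print("yaw of front dir",np.arctan2(a[1],a[0]))
E
```

```text
piv [0.6667 0.0861 0.144 ] cap [0.4679 0.0429 0.144 ] 0.2034633909529338 side piv [0.6651 0.0897 0.144 ] cap [0.4638 0.0492 0.144 ]
ring [0.5654 0.0639 0.177 ] [0.5637 0.065  0.177 ] [0.565  0.0637 0.1758]
ringtop outer [0.5637 0.06   0.203 ]
bare [0.4702 0.1342 0.063 ] 0.20228683058608812
done [ 0.5065 -0.0396  0.072 ] 0.20361721898894564
h+1 [0.5663 0.1115 0.118 ] 0.1036239169393179
h+2 [0.5879 0.1534 0.118 ] 0.10368623487490251
h-1 [0.5856 0.0218 0.118 ] 0.10350563494921018
h-2 [ 0.623 -0.008  0.118] 0.10374233192918798
yaw of front dir -2.9275996823976187
```

```bash
cat >> h.py <<'E'
from cell import telemetry,get_image,manip
PIV=np.array([.6660,.0872]); PHI0=0.2135
RC=.105
def frame(phi,tilt=np.pi/4):
    u=np.array([np.cos(phi),np.sin(phi),0]);k=np.array([0,0,1.])
    z=np.cos(tilt)*u-np.sin(tilt)*k; y=np.sin(tilt)*u+np.cos(tilt)*k
    return np.c_[np.cross(y,z),y,z]
def target(d=.016,dh=0.,a=0.,off=(.0,.0),fy=.050,fz=.013,zc=.177):
    """d: tip past ring plane along z; dh: finger midline height over home ring centre; a: arm angle"""
    phi=PHI0+a; Rm=frame(phi)
    ring=np.r_[PIV-RC*np.array([np.cos(phi),np.sin(phi)]),zc+dh]
    return ring+Rm[:,2]*(d+fz)+Rm[:,1]*fy, Rm
def cur():
    o=telemetry.observe(); return np.array(o["position"]),R.from_euler("xyz",o["eef_rot"]).as_matrix(),o
def plan(p1,R1,n,p0=None,R0=None):
    if p0 is None: p0,R0,_=cur()
    w=R.from_matrix(R0.T@R1).as_rotvec()
    st=[]
    for i in range(n):
        Ri=R0@R.from_rotvec(w*i/n).as_matrix()
        st.append(np.r_[Ri.T@(p1-p0)/n*100,w/n])
    print("pos err mm",np.round((p1-p0)*1000,1),"rot",np.round(w,3))
    for s in st: print(np.round(s,3).tolist())
E
python3 - <<'E'
from h import *
p,Rm=target(d=-.184); print(p, target()[0]); plan(p,Rm,12)
E
```

```text
[0.47976668 0.04682384 0.3332706 ] [0.61797711 0.07678844 0.19184924]
pos err mm [276.8 663.9 102.7] rot [-0.638  0.573 -1.385]
[3.92, -4.536, -0.85, -0.053, 0.048, -0.115]
[4.455, -4.006, -0.877, -0.053, 0.048, -0.115]
[4.925, -3.418, -0.851, -0.053, 0.048, -0.115]
[5.322, -2.782, -0.771, -0.053, 0.048, -0.115]
[5.639, -2.111, -0.639, -0.053, 0.048, -0.115]
[5.869, -1.417, -0.458, -0.053, 0.048, -0.115]
[6.008, -0.712, -0.231, -0.053, 0.048, -0.115]
[6.055, -0.009, 0.038, -0.053, 0.048, -0.115]
[6.007, 0.678, 0.344, -0.053, 0.048, -0.115]
[5.866, 1.337, 0.682, -0.053, 0.048, -0.115]
[5.634, 1.956, 1.044, -0.053, 0.048, -0.115]
[5.316, 2.523, 1.425, -0.053, 0.048, -0.115]
```

>>> send_rows --steps '[3.9, -4.5, -0.85, -0.053, 0.048, -0.115, 0, 4.45, -4.0, -0.9, -0.053, 0.048, -0.115, 0, 4.9, -3.4, -0.85, -0.053, 0.048, -0.115, 0, 5.3, -2.8, -0.8, -0.053, 0.048, -0.115, 0, 5.6, -2.1, -0.6, -0.053, 0.048, -0.115, 0]'

```text
clock: 0.72
position: [0.3184, -0.3399, 0.2742]
eef_rot: [2.819, -0.149, 0.927]
ft_force: [0.7, -0.3, 0.1]
grip_width: 0.0854
```

Run:
```python
from h import *
o=cur()[2];print(o["clock"],o["joint_pos"],o["position"])
p,Rm=target(d=-.184); plan(p,Rm,8)
```

```text
0.725 [ 1.05714684 -0.25874521 -0.13708059  2.03567781 -0.29134257  1.10135222
  0.35012532] [ 0.31844029 -0.3399409   0.27420098]
pos err mm [161.3 386.8  59.1] rot [-0.369  0.333 -0.806]
[5.131, -1.229, -0.385, -0.046, 0.042, -0.101]
[5.24, -0.693, -0.213, -0.046, 0.042, -0.101]
[5.288, -0.156, -0.013, -0.046, 0.042, -0.101]
[5.273, 0.372, 0.212, -0.046, 0.042, -0.101]
[5.195, 0.884, 0.459, -0.046, 0.042, -0.101]
[5.057, 1.374, 0.725, -0.046, 0.042, -0.101]
[4.859, 1.834, 1.005, -0.046, 0.042, -0.101]
[4.605, 2.258, 1.297, -0.046, 0.042, -0.101]
```

>>> send_rows --steps '[5.1, -1.2, -0.4, -0.046, 0.042, -0.1, 0, 5.2, -0.7, -0.2, -0.046, 0.042, -0.1, 0, 5.3, -0.2, 0, -0.046, 0.042, -0.1, 0, 5.3, 0.4, 0.2, -0.046, 0.042, -0.1, 0]'

```text
clock: 1.23
position: [0.4256, -0.1914, 0.2778]
eef_rot: [2.633, -0.161, 1.325]
ft_force: [0.1, -1.3, 0.2]
grip_width: 0.0851
```

Run:
```python
from h import *
o=cur()[2];print(o["clock"],o["joint_pos"],o["position"])
p,Rm=target(d=-.184); plan(p,Rm,6)
```

```text
1.225 [ 0.9740243  -0.38075252 -0.32156735  2.15805978 -0.54212134  0.98004661
  0.58491121] [ 0.42561887 -0.19140955  0.27778827]
pos err mm [ 54.1 238.2  55.5] rot [-0.234  0.15  -0.462]
[4.166, 0.048, -0.272, -0.039, 0.025, -0.077]
[4.155, 0.377, -0.159, -0.039, 0.025, -0.077]
[4.116, 0.699, -0.034, -0.039, 0.025, -0.077]
[4.05, 1.012, 0.102, -0.039, 0.025, -0.077]
[3.956, 1.314, 0.248, -0.039, 0.025, -0.077]
[3.835, 1.601, 0.402, -0.039, 0.025, -0.077]
```

Run:
```python
from h import *
p,Rm=target(d=-.10); p=p+[0.03,0,.05]; print(p);plan(p,Rm,8)
```

```text
[0.56781506 0.05940897 0.32387363]
pos err mm [142.2 250.8  46.1] rot [-0.234  0.15  -0.462]
[3.521, 0.845, 0.457, -0.029, 0.019, -0.058]
[3.457, 1.032, 0.551, -0.029, 0.019, -0.058]
[3.381, 1.212, 0.648, -0.029, 0.019, -0.058]
[3.293, 1.385, 0.749, -0.029, 0.019, -0.058]
[3.193, 1.548, 0.853, -0.029, 0.019, -0.058]
[3.082, 1.703, 0.959, -0.029, 0.019, -0.058]
[2.961, 1.848, 1.068, -0.029, 0.019, -0.058]
[2.829, 1.982, 1.179, -0.029, 0.019, -0.058]
```

>>> send_rows --steps '[3.5, 0.8, 0.45, -0.029, 0.019, -0.058, 0, 3.45, 1.0, 0.55, -0.029, 0.019, -0.058, 0, 3.4, 1.2, 0.65, -0.029, 0.019, -0.058, 0, 3.3, 1.4, 0.75, -0.029, 0.019, -0.058, 0]'

```text
clock: 1.72
position: [0.5096, -0.0748, 0.2984]
eef_rot: [2.497, -0.108, 1.569]
ft_force: [-0.2, -0.2, -0.6]
grip_width: 0.0851
```

Run:
```python
from h import *
o=cur()[2];print(o["clock"],o["joint_pos"],o["position"])
p,Rm=target(d=-.10); p=p+[0.03,0,.05]; plan(p,Rm,6)
```

```text
1.725 [ 0.4827061  -0.38047954 -0.20835098  2.17355687 -0.46324886  0.77629268
  0.46649288] [ 0.50959024 -0.07477896  0.29836411]
pos err mm [ 58.2 134.2  25.5] rot [-0.128  0.06  -0.233]
[2.271, 0.881, 0.436, -0.021, 0.01, -0.039]
[2.231, 0.959, 0.478, -0.021, 0.01, -0.039]
[2.187, 1.034, 0.521, -0.021, 0.01, -0.039]
[2.14, 1.106, 0.566, -0.021, 0.01, -0.039]
[2.09, 1.176, 0.611, -0.021, 0.01, -0.039]
[2.036, 1.243, 0.658, -0.021, 0.01, -0.039]
```

>>> send_rows --steps '[2.3, 0.9, 0.45, -0.021, 0.01, -0.039, 0, 2.2, 1.0, 0.5, -0.021, 0.01, -0.039, 0, 2.2, 1.0, 0.5, -0.021, 0.01, -0.039, 0, 2.1, 1.1, 0.55, -0.021, 0.01, -0.039, 0, 2.1, 1.2, 0.6, -0.021, 0.01, -0.039, 0, 2.0, 1.2, 0.65, -0.021, 0.01, -0.039, 0, 0, 0, 0, 0, 0, 0, 0]'

```text
clock: 2.6
position: [0.5697, 0.0588, 0.3237]
eef_rot: [2.36, -0.0, 1.786]
ft_force: [-0.4, -0.0, -0.5]
grip_width: 0.0856
```

Run:
```python
from h import *
o=cur()[2];print(o["clock"],o["joint_pos"],o["position"])
p,Rm=target(d=-.10); p=p+[0.03,0,.05]; plan(p,Rm,1)
print("d-.06");p,Rm=target(d=-.06); plan(p,Rm,4)
```

```text
2.6 [ 0.28367578 -0.35635507 -0.33334899  2.16139801 -0.40132321  0.56800997
  0.39412166] [0.56973329 0.05878638 0.32372398]
pos err mm [-1.9  0.6  0.1] rot [-0.003 -0.002  0.001]
[0.102, -0.113, -0.133, -0.003, -0.002, 0.001]
d-.06
pos err mm [ -4.3   6.6 -78.1] rot [-0.003 -0.002  0.001]
[0.184, -1.426, 1.337, -0.001, -0.0, 0.0]
[0.184, -1.427, 1.336, -0.001, -0.0, 0.0]
[0.184, -1.428, 1.335, -0.001, -0.0, 0.0]
[0.184, -1.429, 1.333, -0.001, -0.0, 0.0]
```

Good; go to the standoff and look.

>>> send_rows --steps '[0.2, -1.4, 1.3, 0, 0, 0, 0, 0.2, -1.4, 1.3, 0, 0, 0, 0, 0.2, -1.4, 1.3, 0, 0, 0, 0, 0.15, -1.4, 1.3, -0.002, -0.002, 0, 0, 0, 0, 0, 0, 0, 0, 0]'

```text
clock: 3.22
position: [0.5638, 0.0633, 0.2454]
eef_rot: [2.361, -0.0, 1.782]
ft_force: [0.1, -0.1, 0.5]
grip_width: 0.0859
```

```bash
cat > look.py <<'E'
import sys,cv2
from h import *
tag=sys.argv[1]
t=get_image("top");s=get_image("side")
np.savez(f"top{tag}.npz",**t);np.savez(f"side{tag}.npz",**s)
a=t["pixels"][165:285,230:350,::-1];b=s["pixels"][100:290,250:440,::-1]
im=np.hstack([cv2.resize(a,(400,400),interpolation=cv2.INTER_CUBIC),cv2.resize(b,(400,400),interpolation=cv2.INTER_CUBIC)])
cv2.imwrite(f"pics/look{tag}.png",im)
p,Rm,o=cur();print(o["clock"],p,o["eef_rot"],o["ft_force"],o["joint_pos"])
E
python3 look.py 1
python3 - <<'E'
from h import *
p,Rm=target(d=-.06); plan(p,Rm,1)
E
```

```text
3.325 [0.56503644 0.06338911 0.2479602 ] [2.35755923e+00 3.45099194e-04 1.78146242e+00] [-0.29208838  0.22424456  0.22803176] [ 0.24761658 -0.30132357 -0.3490235   2.28656149 -0.4374766   0.38314936
  0.42505619]
pos err mm [ 0.4  2.  -2.4] rot [-0.001  0.002 -0.002]
[0.188, -0.108, 0.227, -0.001, 0.002, -0.002]
```

View pics/look1.png

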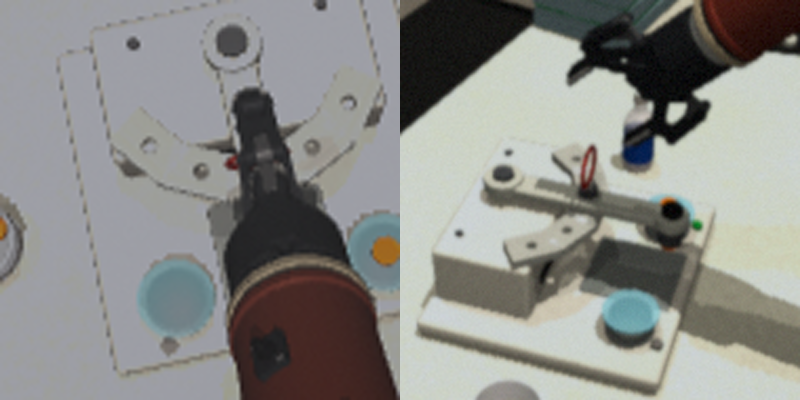

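```bash
cat > ov.py <<'E'
import sys,cv2
from h import *
def proj(d,X):
    M=d["cam_to_world"];K=d["mtx"];c=(np.asarray(X)-M[:3,3])@M[:3,:3];return np.c_[K[0,0]*c[:,0]/c[:,2]+K[0,2],K[1,1]*c[:,1]/c[:,2]+K[1,2]]
if __name__=="__main__":
    tag=sys.argv[1];u0,v0,w,h,f=map(int,sys.argv[2:7]);alpha=float(sys.argv[7]) if len(sys.argv)>7 else 0;dh=float(sys.argv[8]) if len(sys.argv)>8 else 0
    d=dict(np.load(f"side{tag}.npz"))
    im=cv2.resize(d["pixels"][v0:v0+h,u0:u0+w,::-1],None,fx=f,fy=f,interpolation=cv2.INTER_CUBIC)
    raw=im.copy()
    p,Rm,_=cur()
    def dr(X,c,cl=True):
        q=((proj(d,X)-[u0,v0]+.5)*f).astype(int);cv2.polylines(im,[q.reshape(-1,1,2)],cl,c,1)
    for sg in(-1,1):
        for zz in(-.013,-.033):
            q=[p+Rm@np.array([x,sg*y,zz]) for x,y in((-.011,.0428),(.011,.0428),(.011,.0573),(-.011,.0573))];dr(q,(0,255,0))
    phi=PHI0+alpha;uu=np.array([np.cos(phi),np.sin(phi)]);c=np.r_[PIV-RC*uu,.177+dh];l=np.array([-uu[1],uu[0],0])
    for r in(.021,.026): dr([c+r*(np.cos(t)*l+np.sin(t)*np.array([0,0,1])) for t in np.linspace(0,6.28,40)],(255,255,0))
    cv2.imwrite(f"pics/ov{tag}.png",np.hstack([raw,im]))
E
python3 ov.py 1 320 110 90 100 4
```

```text
(no output)
```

View pics/ov1.png

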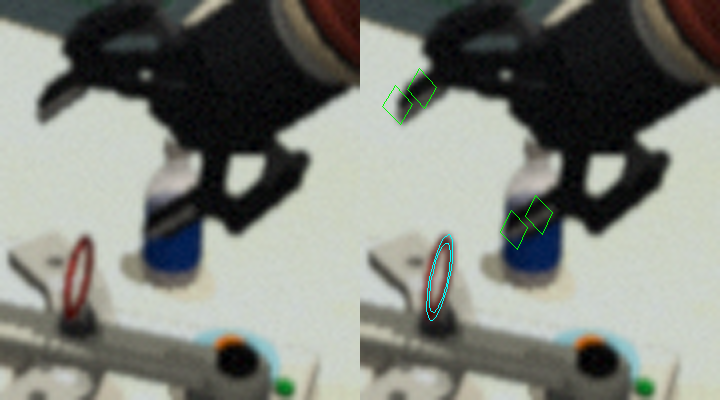

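Run:
```python
from h import *
p,Rm=target(d=.018); plan(p,Rm,6)
```

```text
pos err mm [ 54.3  13.7 -57.5] rot [-0.001  0.002 -0.002]
[0.034, -0.016, 1.338, -0.0, 0.0, -0.0]
[0.034, -0.017, 1.338, -0.0, 0.0, -0.0]
[0.033, -0.017, 1.338, -0.0, 0.0, -0.0]
[0.033, -0.017, 1.338, -0.0, 0.0, -0.0]
[0.032, -0.017, 1.338, -0.0, 0.0, -0.0]
[0.032, -0.018, 1.338, -0.0, 0.0, -0.0]
```

Insert in two stages.

>>> send_rows --steps '[0.1, 0, 1.3, 0, 0, 0, 0, 0.1, 0, 1.3, 0, 0, 0, 0, 0, 0, 1.3, 0, 0, 0, 0, 0, 0, 0.9, 0, 0, 0, 0, 0, 0, 0, 0, 0, 0, 0]'

```text
clock: 3.95
position: [0.5975, 0.0729, 0.2122]
eef_rot: [2.36, -0.0, 1.782]
ft_force: [-0.9, 0.4, 0.3]
grip_width: 0.0854
```

```bash
python3 look.py 2; python3 ov.py 2 310 130 90 100 4;  python3 - <<'E'
from h import *
p,Rm=target(d=.018); plan(p,Rm,1)
E
```

```text
4.05 [0.59743081 0.07268028 0.21320785] [2.35825815e+00 2.58312640e-04 1.78190474e+00] [ 0.07145714  0.16666012 -0.1256031 ] [ 0.2663666  -0.17266698 -0.40676895  2.26901779 -0.39714771  0.26558497
  0.39058283]
pos err mm [ 21.9   4.4 -22.8] rot [-0.002  0.002 -0.002]
[-0.028, -0.022, 3.192, -0.002, 0.002, -0.002]
```

View pics/ov2.png

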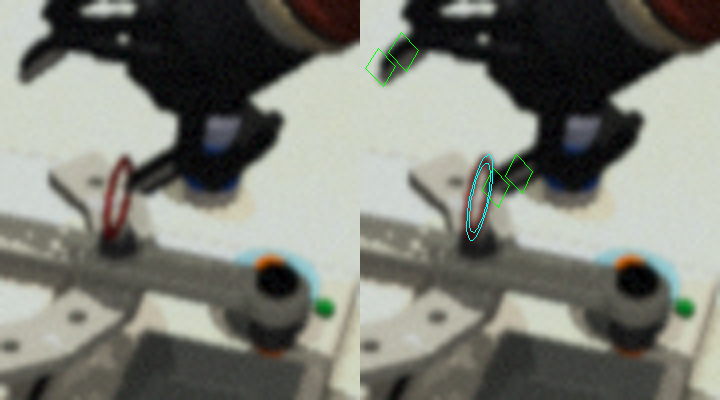

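View pics/look2.png

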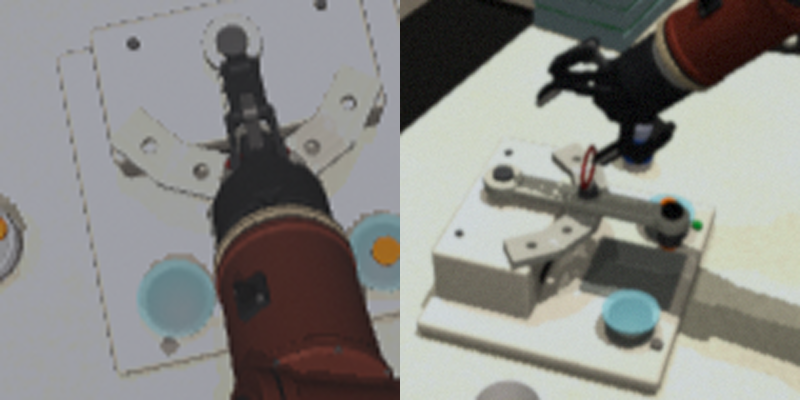

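>>> send_rows --steps '[0, 0, 0.8, 0, 0, 0, 0, 0, 0, 0.8, 0, 0, 0, 0, 0, 0, 0.8, 0, 0, 0, 0, 0, 0, 0.7, 0, 0, 0, 0, 0, 0, 0, 0, 0, 0, 0]'

```text
clock: 4.68
position: [0.6189, 0.0774, 0.1906]
eef_rot: [2.359, -0.0, 1.782]
ft_force: [0.5, 0.5, -0.5]
grip_width: 0.0853
```

```bash
python3 look.py 3; python3 ov.py 3 300 130 90 100 4;  python3 - <<'E'
from h import *
p,Rm=target(d=.018); plan(p,Rm,1)
E
```

```text
4.775 [0.61880661 0.07723286 0.19119782] [2.35826712e+00 2.19145616e-04 1.78181007e+00] [0.39914083 0.64526753 0.66785329] [ 0.29343271 -0.08616646 -0.453417    2.24992625 -0.33298198  0.19568039
  0.3378003 ]
pos err mm [ 0.6 -0.1 -0.8] rot [-0.002  0.002 -0.002]
[-0.026, -0.018, 0.09, -0.002, 0.002, -0.002]
```

View pics/ov3.png

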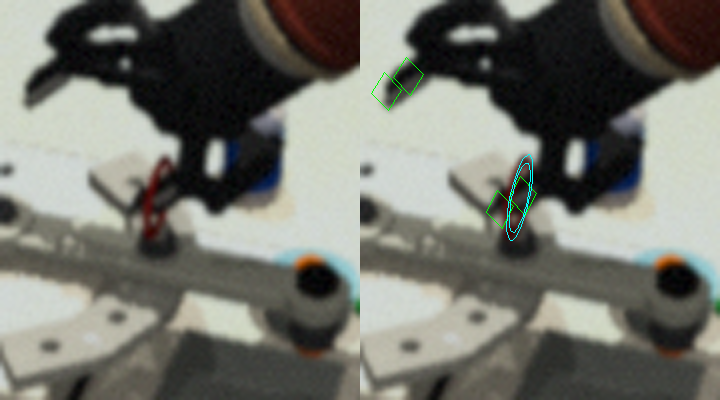

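>>> send_rows --steps '[0, 0.14, -0.14, 0, 0, 0, 0, 0, 0.14, -0.14, 0, 0, 0, 0, 0, 0.14, -0.14, 0, 0, 0, 0, 0, 0.14, -0.14, 0, 0, 0, 0, 0, 0, 0, 0, 0, 0, 0]'

```text
clock: 5.4
position: [0.6183, 0.0771, 0.1987]
eef_rot: [2.359, 0.0, 1.782]
ft_force: [-1.2, -0.7, -2.9]
grip_width: 0.0852
```

>>> send_rows --steps '[0, 0.14, -0.14, 0, 0, 0, 0, 0, 0.14, -0.14, 0, 0, 0, 0, 0, 0, 0, 0, 0, 0, 0]'

```text
clock: 5.78
position: [0.6183, 0.0773, 0.2025]
eef_rot: [2.36, 0.0, 1.782]
ft_force: [-3.0, -0.7, -6.2]
grip_width: 0.0854
```

>>> send_rows --steps '[0, 0.14, -0.14, 0, 0, 0, 0, 0, 0.14, -0.14, 0, 0, 0, 0, 0, 0.14, -0.14, 0, 0, 0, 0, 0, 0.14, -0.14, 0, 0, 0, 0, 0, 0.14, -0.14, 0, 0, 0, 0, 0, 0, 0, 0, 0, 0, 0, 0, 0, 0, 0, 0, 0, 0]'

```text
clock: 6.65
position: [0.6185, 0.0773, 0.2127]
eef_rot: [2.359, 0.0, 1.782]
ft_force: [-4.0, -1.8, -9.7]
grip_width: 0.0853
```

```bash
python3 look.py 4; python3 ov.py 4 300 130 90 100 4 0 0.012
```

```text
6.75 [0.61851283 0.07728162 0.2126675 ] [2.35887794e+00 2.93916848e-04 1.78201879e+00] [-5.20908321 -1.03623748 -9.49383743] [ 0.29920249 -0.11981955 -0.45011824  2.22634856 -0.33076958  0.25234279
  0.3292299 ]
```

View pics/ov4.png

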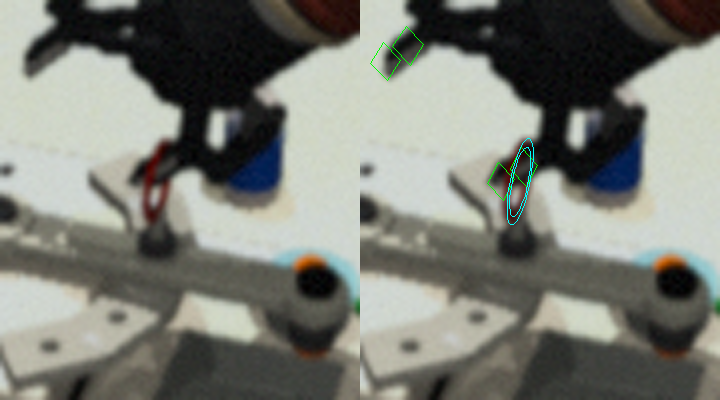

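>>> send_rows --steps '[0, 0.14, -0.14, 0, 0, 0, 0, 0.145, 0, 0, 0, -0.0212, 0.0212, 0, 0.145, 0, 0, 0, -0.0212, 0.0212, 0, 0.145, 0, 0, 0, -0.0212, 0.0212, 0, 0.145, 0, 0, 0, -0.0212, 0.0212, 0, 0.145, 0, 0, 0, -0.0212, 0.0212, 0, 0, 0, 0, 0, 0, 0, 0]'

```text
clock: 7.62
position: [0.6176, 0.0851, 0.2152]
eef_rot: [2.358, 0.001, 1.633]
ft_force: [-4.2, 0.8, -11.3]
grip_width: 0.0853
```

```bash
python3 look.py 5; python3 ov.py 5 300 130 90 100 4 -.15 0.014
python3 - <<'E'
from h import *
p,Rm,o=cur();print("yaw of tool",np.arctan2(Rm[1,2],Rm[0,2])-PHI0, "expected xy", PIV-.0485*np.array([np.cos(PHI0-.15),np.sin(PHI0-.15)]))
E
```

```text
7.725 [0.61763373 0.08463426 0.2150924 ] [2.35806619e+00 7.18699747e-04 1.63257420e+00] [-4.19914657  0.6420493  -9.55909452] [ 0.62061964 -0.14204524 -0.85056767  2.20978609  0.15399924  0.25775969
 -0.33929785]
yaw of tool -0.15244351906856823 expected xy [0.61759775 0.08412232]
```

View pics/ov5.png

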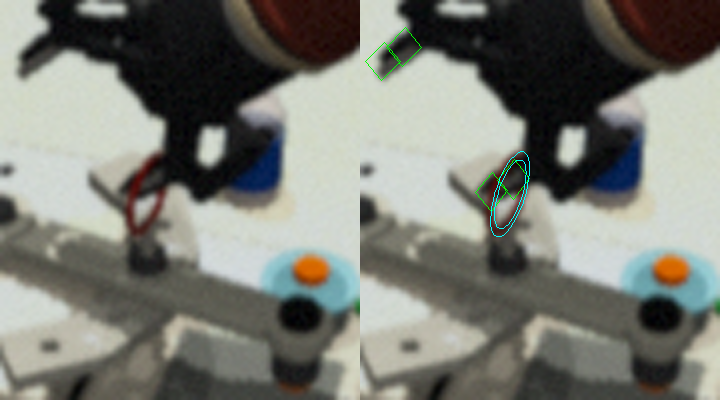

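View pics/look5.png

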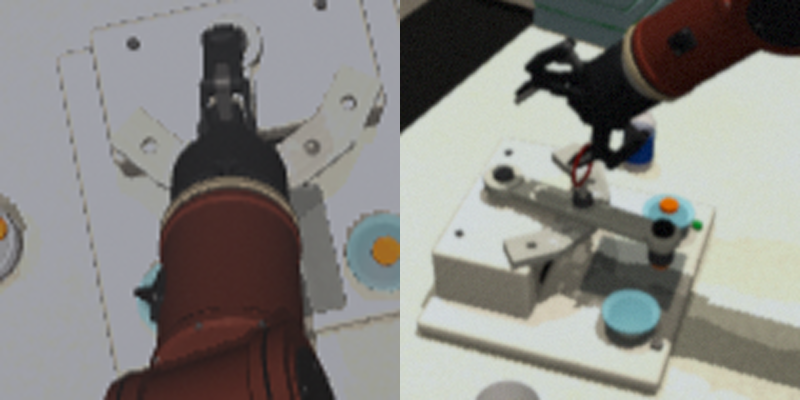

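>>> send_rows --steps '[0.145, 0, 0, 0, -0.0212, 0.0212, 0, 0.145, 0, 0, 0, -0.0212, 0.0212, 0, 0.145, 0, 0, 0, -0.0212, 0.0212, 0, 0, 0, 0, 0, 0, 0, 0]'

```text
clock: 8.22
position: [0.6177, 0.0896, 0.2155]
eef_rot: [2.357, 0.001, 1.543]
ft_force: [-5.5, 1.3, -10.6]
grip_width: 0.0857
```

Run:
```python
from h import *
p,Rm,o=cur();print(o["joint_pos"],p,o["ft_force"]);a=np.arctan2(Rm[1,2],Rm[0,2])-PHI0;print(a,p-target(d=.018,dh=.0235,a=a)[0])
```

```text
[ 0.8200778  -0.16090726 -1.09011925  2.19186809  0.35663635  0.29466393
 -0.65032943] [0.61772187 0.08956464 0.21545578] [ -5.50383666   1.26671081 -10.62797511]
-0.24176426640431656 [-0.00057284  0.00101593  0.00152075]
```

>>> send_rows --steps '[0.315, 0, 0, 0, 0, 0, 0, 0.31, -0.01, -0.01, 0, 0, 0, 0, 0, 0, 0, 0, 0, 0, 0]'

```text
clock: 8.6
position: [0.6178, 0.0958, 0.2153]
eef_rot: [2.357, 0.0, 1.543]
ft_force: [-4.8, 0.4, -10.3]
grip_width: 0.0853
```

```bash
python3 look.py 6; python3 ov.py 6 300 130 90 100 4 -.30 0.014
```

```text
8.7 [0.61772082 0.09545009 0.21520177] [2.35760722e+00 5.34986085e-04 1.54271406e+00] [ -4.35417742   0.80391289 -11.52977497] [ 0.8381866  -0.16058977 -1.12052602  2.18799613  0.37620585  0.29969344
 -0.68006696]
```

View pics/ov6.png

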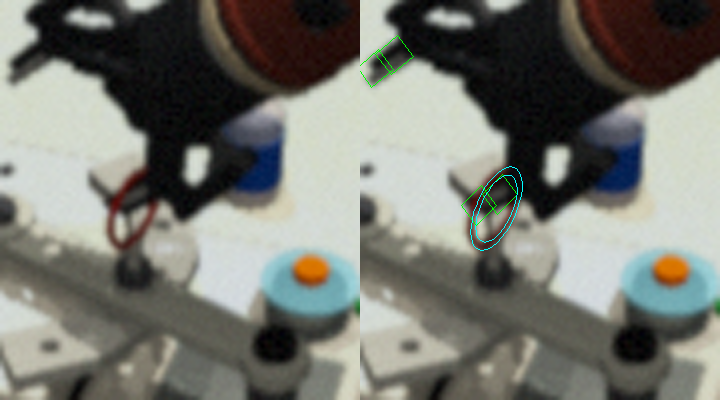

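>>> send_rows --steps '[0.35, 0.03, 0.03, 0, 0, 0, 0, 0.35, 0.03, 0.03, 0, 0, 0, 0, 0.3, 0.03, 0.03, 0, 0, 0, 0, 0, 0, 0, 0, 0, 0, 0, 0, 0, 0, 0, 0, 0, 0]'

```text
clock: 9.32
position: [0.6188, 0.1055, 0.2146]
eef_rot: [2.359, 0.001, 1.542]
ft_force: [-8.5, 0.6, -10.4]
grip_width: 0.0855
```

```bash
python3 look.py 7; python3 ov.py 7 300 130 90 100 4 -.42 0.014
```

```text
9.425 [0.61875903 0.10553975 0.21454278] [2.35878236e+00 7.34203189e-04 1.54245860e+00] [ -7.78214717   0.3946873  -10.01708549] [ 0.87930324 -0.15633503 -1.18243289  2.17888046  0.41475956  0.30913503
 -0.73245536]
```

View pics/ov7.png

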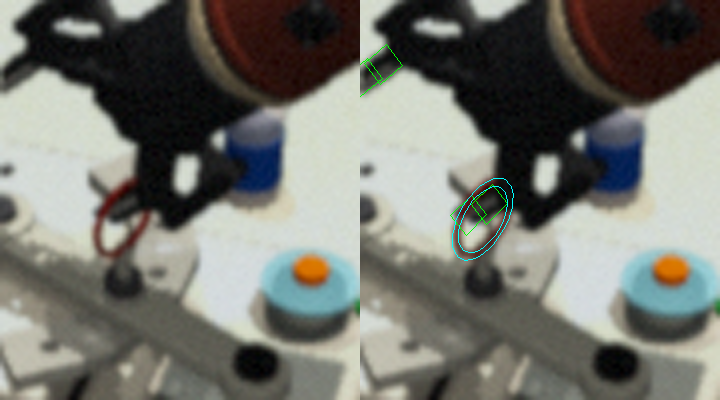

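View pics/look7.png

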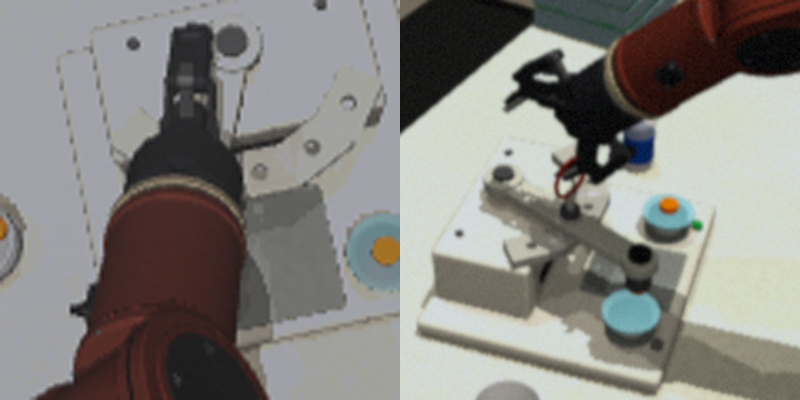

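```bash
cat > ang.py <<'E'
import sys,cv2
from h import *
# dark cap top centroid near a guess in side image -> angle relative to start
def cap(d,g):
    im=d["pixels"].astype(float).sum(2)
    v,u=np.mgrid[0:400,0:640];m=(np.hypot(u-g[0],v-g[1])<8)&(im<110)
    n,l,st,c=cv2.connectedComponentsWithStats(m.astype(np.uint8));i=1+np.argmax(st[1:,4]);return c[i],st[i,4]
s0=dict(np.load("side0.npz"))
def aa(d,g):
    c,n=cap(d,g);q=atz(d,*c,.144);a=np.arctan2(*(PS-q)[[1,0]]);return a,c,n,np.linalg.norm((q-PS)[:2])
PS=np.r_[atz(s0,*cap(s0,(298.6,181.7))[0],.144)[:2],.144]
a0=aa(s0,(379,200))
if __name__=="__main__":
    d=dict(np.load(f"side{sys.argv[1]}.npz"));r=aa(d,(float(sys.argv[2]),float(sys.argv[3])))
    print(a0,r,"alpha",r[0]-a0[0])
E
python3 ang.py 7 363.5 220.5
```

```text
Traceback (most recent call last):
  File "ang.py", line 11, in <module>
    PS=np.r_[atz(s0,*cap(s0,(298.6,181.7))[0],.144)[:2],.144]
                     ~~~^^^^^^^^^^^^^^^^^^
  File "ang.py", line 7, in cap
    n,l,st,c=cv2.connectedComponentsWithStats(m.astype(np.uint8));i=1+np.argmax(st[1:,4]);return c[i],st[i,4]
                                                                      ~~~~~~~~~^^^^^^^^^^
ValueError: attempt to get argmax of an empty sequence
```

Use the manually read pivot (298.6,181.7) and the automatic cap centroid.

```bash
sed -i 's/\*cap(s0,(298.6,181.7))\[0\]/298.6,181.7/' ang.py; python3 ang.py 7 363.5 220.5; python3 ang.py 5 374 208;python3 ang.py 4 379 200
```

```text
(np.float64(0.19994765146540963), array([378.80357143, 199.57142857]), np.int32(56), np.float64(0.20445422259547874)) (np.float64(-0.2043762653480825), array([363.41428571, 220.5       ]), np.int32(70), np.float64(0.2062228957234559)) alpha -0.4043239168134921
(np.float64(0.19994765146540963), array([378.80357143, 199.57142857]), np.int32(56), np.float64(0.20445422259547874)) (np.float64(0.03542615169564481), array([374.53731343, 208.44776119]), np.int32(67), np.float64(0.20569323775545903)) alpha -0.16452149976976482
(np.float64(0.19994765146540963), array([378.80357143, 199.57142857]), np.int32(56), np.float64(0.20445422259547874)) (np.float64(0.18706497723820747), array([378.76190476, 200.31746032]), np.int32(63), np.float64(0.205046916872446)) alpha -0.012882674227202157
```

>>> send_rows --steps '[0.25, 0.03, 0.03, 0, 0, 0, 0, 0.25, 0.03, 0.03, 0, 0, 0, 0, 0, 0, 0, 0, 0, 0, 0]'

```text
clock: 9.8
position: [0.6196, 0.1107, 0.2143]
eef_rot: [2.359, 0.001, 1.543]
ft_force: [-9.3, 2.3, -9.6]
grip_width: 0.0856
```

```bash
python3 look.py 8; python3 ov.py 8 300 130 90 100 4 -.454 0.013;python3 ang.py 8 361 222
```

```text
9.9 [0.61957245 0.11070624 0.2143405 ] [2.35908626e+00 6.82225060e-04 1.54267109e+00] [ -9.09803019   2.2219973  -10.61131514] [ 0.89809474 -0.15222806 -1.21242724  2.17374919  0.43917784  0.31463465
 -0.7625475 ]
(np.float64(0.19994765146540963), array([378.80357143, 199.57142857]), np.int32(56), np.float64(0.20445422259547874)) (np.float64(-0.25150766023946974), array([360.5890411 , 222.65753425]), np.int32(73), np.float64(0.20618188602554652)) alpha -0.4514553117048794
```

View pics/ov8.png

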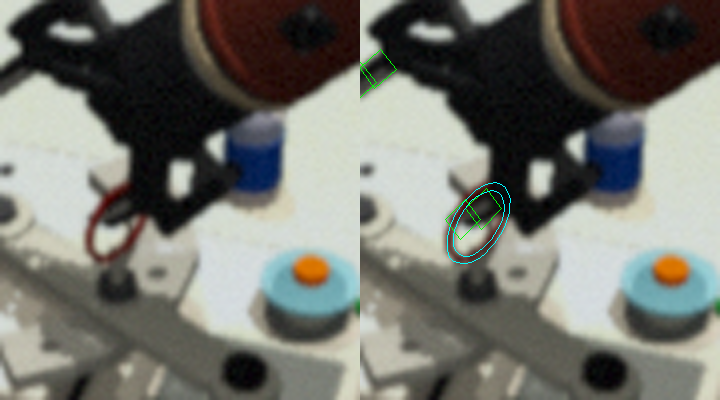

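>>> send_rows --steps '[0, -0.14, 0.14, 0, 0, 0, 0, 0, -0.14, 0.14, 0, 0, 0, 0, 0, -0.14, 0.14, 0, 0, 0, 0, 0, -0.14, 0.14, 0, 0, 0, 0, 0, 0, 0, 0, 0, 0, 0]'

```text
clock: 10.52
position: [0.6198, 0.1107, 0.2066]
eef_rot: [2.359, 0.001, 1.543]
ft_force: [-10.8, 1.4, -8.2]
grip_width: 0.0855
```

```bash
python3 look.py 9; python3 ov.py 9 300 130 90 100 4 -.454 0.008;python3 ang.py 9 361 222
```

```text
10.625 [0.6197601  0.11071692 0.20670345] [2.35854965e+00 5.44017845e-04 1.54269894e+00] [-9.8684001   0.58939234 -7.38542141] [ 0.93095384 -0.13491307 -1.2527362   2.18170118  0.51502998  0.30486942
 -0.83408968]
(np.float64(0.19994765146540963), array([378.80357143, 199.57142857]), np.int32(56), np.float64(0.20445422259547874)) (np.float64(-0.25246643561977383), array([360.63013699, 222.76712329]), np.int32(73), np.float64(0.20648338965818994)) alpha -0.4524140870851835
```

View pics/ov9.png

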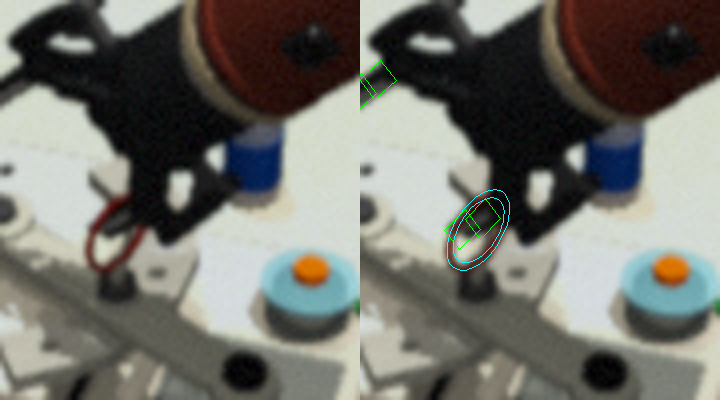

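>>> send_rows --steps '[0, -0.14, 0.14, 0, 0, 0, 0, 0, -0.14, 0.14, 0, 0, 0, 0, 0, -0.14, 0.14, 0, 0, 0, 0, 0, -0.14, 0.14, 0, 0, 0, 0, 0, -0.14, 0.14, 0, 0, 0, 0, 0, 0, 0, 0, 0, 0, 0]'

```text
clock: 11.38
position: [0.6213, 0.1115, 0.1988]
eef_rot: [2.355, -0.001, 1.544]
ft_force: [-6.6, 1.9, -3.8]
grip_width: 0.0854
```

```bash
python3 look.py 10; python3 ov.py 10 300 130 90 100 4 -.454 0.0;python3 ang.py 10 361 222
```

```text
11.475 [0.62128341 0.11143188 0.19878303] [ 2.3550179e+00 -7.6215835e-04  1.5437027e+00] [-6.30279201  1.87946543 -3.7281334 ] [ 0.93735508 -0.09863775 -1.27708585  2.18971646  0.66474048  0.30427194
 -0.97211295]
(np.float64(0.19994765146540963), array([378.80357143, 199.57142857]), np.int32(56), np.float64(0.20445422259547874)) (np.float64(-0.24896129112334353), array([360.78378378, 222.56756757]), np.int32(74), np.float64(0.2062964660635574)) alpha -0.44890894258875313
```

View pics/ov10.png

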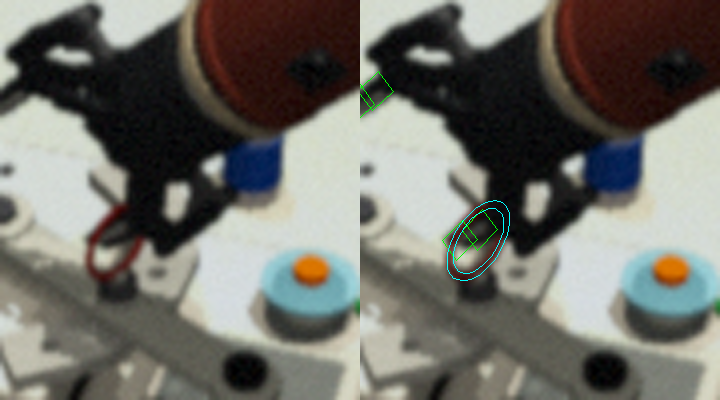

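>>> send_rows --steps '[0, -0.2, 0, 0, 0, 0, 0, 0, -0.2, 0, 0, 0, 0, 0, 0, 0, 0, 0, 0, 0, 0]'

```text
clock: 11.85
position: [0.6184, 0.1103, 0.1958]
eef_rot: [2.355, 0.0, 1.542]
ft_force: [1.2, 0.8, 0.4]
grip_width: 0.0851
```

Run:
```python
from h import *
p,Rm,o=cur();print(o["joint_pos"],p,o["ft_force"],o["ft_torque"])
```

```text
[ 0.93701726 -0.10413253 -1.27615985  2.19834195  0.6680301   0.29827485
 -0.97970025] [0.61839661 0.11031628 0.19579613] [1.18625745 0.79619876 0.37949367] [ 0.04095101  0.69311117 -0.05223834]
```

>>> send_rows --steps '[0, 0, -0.6, 0, 0, 0, 0, 0, 0, -0.6, 0, 0, 0, 0, 0, 0, -0.6, 0, 0, 0, 0, 0, 0, 0, 0, 0, 0, 0]'

```text
clock: 12.35
position: [0.6052, 0.1109, 0.2083]
eef_rot: [2.356, 0.001, 1.543]
ft_force: [0.0, 0.2, 0.2]
grip_width: 0.0854
```

>>> send_rows --steps '[0, 0, -0.8, 0, 0, 0, 0, 0, 0, -0.8, 0, 0, 0, 0, 0, 0, -1.0, 0, 0, 0, 0, 0, 0, -1.0, 0, 0, 0, 0, 0, 0, 0, 0, 0, 0, 0]'

```text
clock: 12.98
position: [0.5796, 0.1115, 0.2334]
eef_rot: [2.356, 0.001, 1.543]
ft_force: [0.2, -0.5, 0.6]
grip_width: 0.0856
```

```bash
python3 look.py 11; python3 ov.py 11 300 130 90 100 4 -.454 0.0;python3 ang.py 11 361 222
```

```text
13.075 [0.57956716 0.11128368 0.2326501 ] [2.35747783e+00 9.47849760e-04 1.54222307e+00] [ 1.00307466 -0.53882232 -0.58166984] [ 0.54697187 -0.26652986 -0.88099564  2.23301743  0.25903632  0.36134197
 -0.63148113]
(np.float64(0.19994765146540963), array([378.80357143, 199.57142857]), np.int32(56), np.float64(0.20445422259547874)) (np.float64(-0.24697055801117432), array([360.96052632, 222.51315789]), np.int32(76), np.float64(0.2064601370447)) alpha -0.44691820947658395
```

View pics/ov11.png

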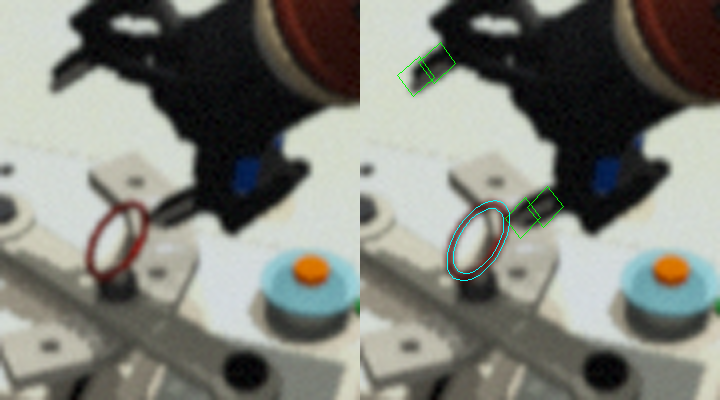

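>>> send_rows --steps '[0, 0, -1.5, 0, 0, 0, 0, 0, 0, -1.5, 0, 0, 0, 0, 0, 1, -2, 0, 0, 0, 0, 0, 2, -2, 0, 0, 0, 0, 0, 2, -2, 0, 0, 0, 0, 0, 2, -2, 0, 0, 0, 0, 0, 2, -2, 0, 0, 0, 0, 0, 0, 0, 0, 0, 0, 0]'

```text
clock: 14.08
position: [0.5531, 0.1148, 0.3903]
eef_rot: [2.356, 0.0, 1.545]
ft_force: [-0.5, 0.6, 0.1]
grip_width: 0.0852
```

```bash
python3 look.py 12; python3 ov.py 12 300 130 90 100 4 -.454 0.0;python3 ang.py 12 361 222
python3 - <<'E'
import numpy as np,cv2
d=np.load("side12.npz");cv2.imwrite("pics/s12.png",d["pixels"][:,:,::-1])
d=np.load("top12.npz");cv2.imwrite("pics/t12.png",d["pixels"][:,:,::-1])
E
```

```text
14.175 [0.55232204 0.11308264 0.38728145] [2.35914416e+00 1.69235470e-03 1.54255262e+00] [-0.05240822 -0.05870974 -0.98425072] [-0.2359703  -0.37945541 -0.20815278  2.05617435  0.37471701  0.78059931
 -0.6604202 ]
(np.float64(0.19994765146540963), array([378.80357143, 199.57142857]), np.int32(56), np.float64(0.20445422259547874)) (np.float64(-0.24651453812199592), array([361. , 222.5]), np.int32(76), np.float64(0.20649464983601)) alpha -0.4464621895874056
```

View pics/ov12.png

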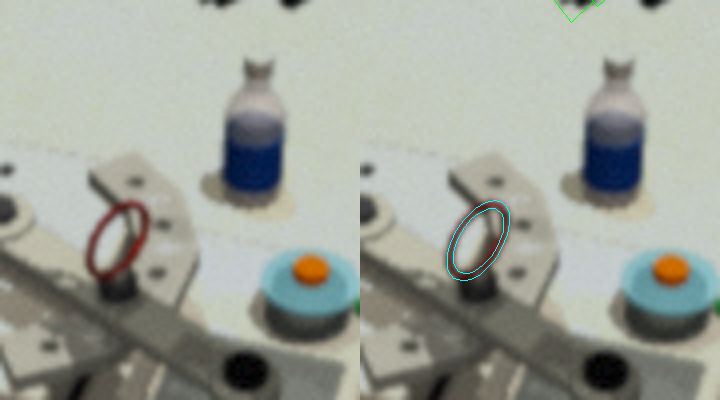

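View pics/s12.png

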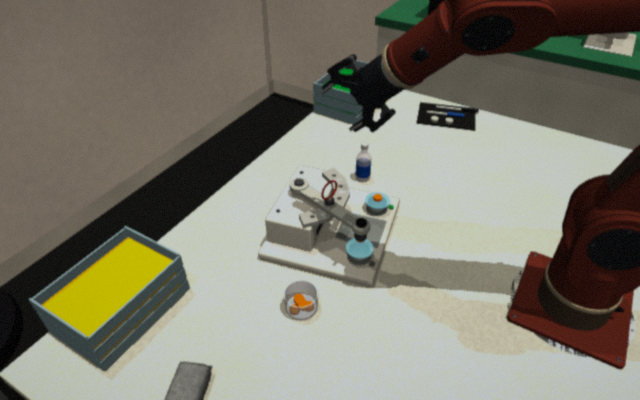

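View pics/t12.png

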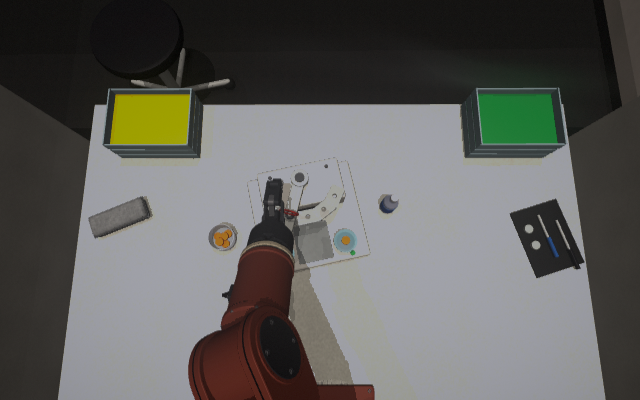

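Run:
```python
from h import *
from ov import proj
def red(d):
    p=d["pixels"].astype(int);v,u=np.mgrid[0:400,0:640]
    m=(p[...,0]-np.maximum(p[...,1],p[...,2])>45)&(abs(u-330)<30)&(abs(v-185)<30)
    return np.array([(u[m].min()+u[m].max())/2,(v[m].min()+v[m].max())/2]),m.sum(),v[m].min(),v[m].max()
def pr(d,a,h):
    f=PHI0+a;return proj(d,[np.r_[PIV-RC*np.array([np.cos(f),np.sin(f)]),.177+h]])[0]
s0=dict(np.load("side0.npz"));s=dict(np.load("side12.npz"))
print(red(s0),pr(s0,0,0));print(red(s),pr(s,-.454,0),pr(s,-.454,.005),pr(s,-.44,0))
```

```text
(array([339. , 178.5]), np.int64(55), np.int64(169), np.int64(188)) [339.49893387 178.91334298]
(array([330., 188.]), np.int64(26), np.int64(180), np.int64(196)) [329.22661635 189.75258347] [329.23440024 188.09338928] [329.66522432 189.46077566]
```

Run:
```python
from h import *
from ov import proj
import cv2
from scipy.optimize import minimize
def score_fit(d,a0):
    p=d["pixels"].astype(float);r=cv2.GaussianBlur(p[...,0]-(p[...,1]+p[...,2])/2,(0,0),.6)
    def f(x):
        ph=PHI0+x[0];u=np.array([np.cos(ph),np.sin(ph)]);c=np.r_[PIV-RC*u,.177+x[1]];l=np.array([-u[1],u[0],0])
        t=np.linspace(0,2*np.pi,120,endpoint=False);q=proj(d,c+.0235*(np.cos(t)[:,None]*l+np.sin(t)[:,None]*[0,0,1])).astype(np.float32)
        return -cv2.remap(r.astype(np.float32),q[:,:1],q[:,1:],cv2.INTER_LINEAR).mean()
    g=[(f((a,h)),a,h) for a in a0+np.arange(-.1,.1,.01) for h in np.arange(-.01,.02,.0005)]
    return min(g)
for t,a in(("0",0),("4",0),("8",-.45),("9",-.45),("10",-.45),("11",-.45),("12",-.45)):
    print(t,np.round(score_fit(dict(np.load(f"side{t}.npz")),a),4))
```

```text
0 [-5.08621e+01 -1.00000e-02  2.00000e-03]
4 [-2.88323e+01 -3.00000e-02  1.50000e-02]
8 [-2.81367e+01 -4.60000e-01  1.40000e-02]
9 [-2.79391e+01 -4.60000e-01  6.50000e-03]
10 [-27.6035  -0.46     0.    ]
11 [-3.96582e+01 -4.60000e-01  1.00000e-03]
12 [-3.85255e+01 -4.60000e-01  1.00000e-03]
```

```bash
python3 -c "
from cell import manip,telemetry
o=telemetry.observe();print(o['clock'],o['ft_force'],abs(o['qd']).max());print(manip.sign_off())"
```

```text
14.175 [-0.05240822 -0.05870974 -0.98425072] 0.04497704428448234
the job is handed in; nothing more can be done
None
```

The swing arm now stands one hole over, above the bare lens on the blocker's +y side, with the pin home in that hole. I signed the job off at 14.2 s.

With the gripper open, I put one fingertip through the ring and raised the pin about 14 mm. I then swung the arm to about -0.454 rad, let the pin down with the fingertip, withdrew and moved up clear.

**Pin and arm position:** After release, fitting the ring in the side image put the pin lift at about 1 mm and the arm at -0.46 rad. The same fit read 2 mm with the pin still home at the start, so I take this as fully home. The cap reading gave -0.447 rad, and both are close to the hole within my measuring error. A first rough check of the ring's height, from red pixels, disagreed by about 5 mm. It had caught only part of the ring, so I redid it with the fit.

**Forces:** The readings I saw while lifting and swinging stayed around 10–15 N. They were within noise once the finger was off the ring.

**Other items:** The finished lens, pot and bottle look unmoved in the last pictures. The bare lens also looks in place, but I saw it only in the side view because the robot hid it from above.

**Less than ideal:** For the last 0.2 rad of the swing I moved the finger without turning it to follow the arm, because joint 3 was near its limit. This left the finger slightly skewed in the ring.

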